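Pack the chocolate puzzle tray and screw its keeper down

ROBOT

A 6-joint arm with a two-finger parallel gripper is mounted at the origin on a cart in front of the work surface, level with it; the furniture and walls round the work are solid. World frame = base frame: x ahead of the robot, y to its left, z up, the work surface at z = 0. Lengths are in mm, angles in rad, forces in N, time in s.
With the tool pointing down it reaches from about 375 to 825 mm from the base axis. Payload 5.5 kg.
Tool frame: the origin (TCP) lies between the finger pads; the fingertips stand 11 mm ahead of it and the grasp point (between the pads) lies 8 mm behind it (arm.finger_overhang is the distance from the TCP to the fingertips, in mm); z points along the fingers, y is the line along which they close (so a half turn about z gives the same grasp; the last joint's range is limited). The gripper opens to 85 mm and grips with 20 to 120 N. Pads are 22 mm wide; open, the fingers measure 114 mm over their backs; the gripper's body (76 mm by 85 mm) begins 54 mm behind the grasp point. The pads swing forward as they close: fully open they stand 13 mm farther back than shut.
Start: joints at [-1.226, 0.314, -0.047, 1.21, 0, 1.571], TCP at [202.802, -564.683, 242.299] pointing down, gripper open.
Joint ranges: [-2.67, 2.67], [-0.69, 1.73], [-1.03, 1.25], [-2.08, 2.16], [-1.42, 1.45], [-3.14, 3.14]. Speed limits (rad/s): [2.39, 2.39, 3.01, 3.14, 3.14, 3.14].

INTERFACE

Orientations are given as a unit quaternion [x, y, z, w].
In Python, from cell import monitor, eyes, arm gives the robot as it stands.
- The arm moves only by the tool move_arm, never from a script. Its argument "deltas" is a list of rows, each a list of 5 numbers: the shift along the world's x, y, z in mm, then the turn about the world's z in degrees, then the finger opening in mm, from 0 to 85.4. A call has 1 to 20 rows; each row is the pose to reach, as a shift and turn from the pose commanded when the call began; what a row does not reach only later rows make up. A row lasts 1/10 s, in which the tool goes at most 50 mm and 8.59 degrees, less where a joint would pass 70% of its speed; a pose out of reach is approached as far as the arm can. A call with a gripper value outside its range is refused whole. The fingers move at their own pace and stop on an object; "newtons" is the grip in N (left out, the last holds). Time passes only in rows, so rows that repeat a pose let the fingers close. It gives the time, the measured TCP pose, the force, the opening and the grip force at its end, in the units of the state.
- monitor.get_state(): the state, without advancing time (a new reading comes with each control period).
- eyes.grab_frame(name): name is "side" or "top" or "wrist"; returns the picture (400x640x3 uint8, blue, green, red); there is no depth.
- eyes.camera_model(name): a dict with "fx", "fy", "cx", "cy" (pixels), "rvec" (rotation vector, rad) and "tvec" (3), from world to camera coordinates, as OpenCV has them; the wrist camera has in their place "mount" (4x4, takes a point from camera to tool coordinates, whose origin is the TCP and whose axes are the flange's). Camera axes: x right, y down, z forward; pixel columns grow to the right and rows downward; lengths in mm; the calibration is good to about 2 mm. A picture is of the moment at which its call begins: read the wrist's pose just before it. camera_model takes no time and is no camera call.
- arm.hand_in(): hands the job in; it is judged then, once.
The state is a dict: "t": time; "joint_pos": joint angles; "dq": joint speeds; "joint_efforts": joint torques, N m; "position": TCP position; "orientation": TCP orientation; "ft_force": force on the tool from outside, world axes, zero at the start; "ft_torque": the same for the moment, N m; "finger_gap": finger opening in mm; "grip_force": force on a finger pad.
Only numpy, scipy, OpenCV 4.12 (cv2) and the standard library are available. Lean on these libraries where they do the work, as an engineer would, in place of code of your own. Each camera call takes 0.05 s, during which the arm holds its last target. There are 200 camera calls.

TASK

Unscrew the brass wing nut of the packing frame, which has a left-hand thread, until its keeper arm has swung right round and points straight away from the tray. Pack all the chocolate tiles lying on the worktop into the tray, flat on its floor and side by side, then screw the wing nut back down all the way so that the arm lies over the tray again. Leave the sweets and other things on the worktop where they are.

Things in the scene. Friction and masses are not known exactly. Their poses are not given: they have to be found in the camera images.
- tray_in (a point): Centre of the inner floor of the tray of the fixed wooden packing frame, 4 mm above the worktop. Inside it is 68 mm along own x and 204 mm along own y (2 by 6 cells of 34 mm); walls 6 mm thick rise 8 mm above the floor. The screw stud stands outside the tray at (-70, 0) mm, on the robot's side. z is up.
- frame: The same wooden frame; origin under the tray's centre, axes as tray_in. Four tiles just fill the tray: e.g. the two L of three cells, one turned half round, fill one half (2 by 3 cells), the L of four and the bar the other; gaps are then 3.5 mm between tiles and 1.75 mm to the walls. In some starts one tile is absent.
- keeper (a joint): Angle (rad) of the brass wing nut and the T-shaped steel arm fixed to it, on a vertical left-hand screw. 0: screwed down (stop), arm over the tray along the tray's +x. Grows as it is turned CLOCKWISE seen from above, which unscrews it, to the stop at 3.14: arm along the tray's -x. Rises 1.9 mm per rad. Needs about 0.05 N m and stays where it is left.
- wing (a point): On the wing nut's axis, at the height to grip: centre of an upright brass bar 34 mm along this point's y, 14 mm thick along its x, top 9 mm above this point; the arm's upper face is 11 mm below it, a hub of 12 mm radius rises to 3 mm below it. The arm points to this point's +x. Turns and rises with the nut.
- keeper_bar (a point): Middle of the keeper arm's cross bar, 70 mm from the screw axis, half-way through its thickness. Stem 20 mm wide, cross bar 18 mm wide and 128 mm long, all 5 mm thick. When screwed down its underside is 34.5 mm above the worktop, 2.5 mm above the ridges of tiles lying flat in the tray.
- espresso_machine_portafilter0 (a joint): Turn (rad) of the espresso machine's left portafilter, whose black handle sticks out over the worktop at 0.23 to 0.30 m height; its tip starts near x = 0.53, y = 0.20 m. Not part of the job; keep the wrist clear of it. It gives way sideways.
- espresso_machine_portafilter1 (a joint): The same for the right portafilter; the tip of its handle starts near x = 0.53, y = -0.08 m. The steam wands hang back over the drip tray, x > 0.59 m, from 0.13 m height up. The machine stands at x > 0.59 m: its drip tray 0.05 to 0.11 m high, its front panel and knobs at x > 0.60 m above 0.35 m. The worktop ends at x = 0.40 m.
- corner_dark_grip (a point): L-shaped dark chocolate tile of three 34 mm cells, white ridge on its corner cell. Position: centre of the ridge, 20 mm above the underside; the ridge is 24 mm along own x, 14 mm along own y, 16 mm high, on a plate 12 mm thick. The corner cell is +-15.25 mm about this point; more cells lie on its +x and its +y side: outline -15.25 to +49.25 mm in x and y, less the +x+y cell.
- corner_milk_grip (a point): L-shaped milk chocolate tile of three 34 mm cells, dark ridge on its corner cell. Position: centre of the ridge, 20 mm above the underside; the ridge is 24 mm along own x, 14 mm along own y, 16 mm high, on a plate 12 mm thick. The corner cell is +-15.25 mm about this point; more cells lie on its +x and its +y side: outline -15.25 to +49.25 mm in x and y, less the +x+y cell.
- long_white_grip (a point): L-shaped white chocolate tile of four 34 mm cells: a row of three along own y, one more on the +x side of the row's -y end; brown ridge on the row's middle cell. Position: centre of the ridge, 20 mm above the underside; the ridge is 24 mm along own x, 14 mm along own y, 16 mm high, on a plate 12 mm thick. Row: +-15.25 mm in x, +-49.25 mm in y about this point; extra cell centred at (+34, -34) mm, 30.5 mm square.
- bar_milk_grip (a point): straight milk chocolate bar of two 34 mm square cells in a row along its own y, with a white ridge across its middle. Position: centre of the ridge, 20 mm above the underside; the ridge is 24 mm along own x, 14 mm along own y, 16 mm high, on a plate 12 mm thick. From this point it spans +-15.25 mm in x and +-32.25 mm in y.
- corner_dark: the same tile: origin at its underside, in the middle of the outline's bounding rectangle; same axes, z up (ridge uppermost). May be absent in some starts.
- corner_milk: the same tile: origin at its underside, in the middle of the outline's bounding rectangle; same axes, z up (ridge uppermost). May be absent in some starts.
- long_white: the same tile: origin at its underside, in the middle of the outline's bounding rectangle; same axes, z up (ridge uppermost). May be absent in some starts.
- bar_milk: the same tile: origin at its underside, in the middle of the outline's bounding rectangle; same axes, z up (ridge uppermost). May be absent in some starts.
- spoon: small steel teaspoon, 132 x 26 x 9 mm; a bystander, to be left alone; origin at the centre of its underside
- star_green: green foil star sweet, 51 x 48 x 20 mm; a bystander, to be left alone; origin at the centre of its underside
- sweet_blue: blue wrapped sweet, 46 x 67 x 32 mm; a bystander, to be left alone; origin at the centre of its underside
- sweet_orange: orange wrapped sweet, 50 x 75 x 35 mm; a bystander, to be left alone; origin at the centre of its underside
- star_yellow: yellow foil star sweet, 51 x 48 x 20 mm; a bystander, to be left alone; origin at the centre of its underside
- group_brush: small grey brush with a bow handle, 30 x 85 x 55 mm; a bystander, to be left alone; origin at the centre of its underside

How it is judged (in metres and radians):
On the way, in this order (a step that is already met when the one before it is completed fails the run):
1. the wing nut is unscrewed clockwise until the keeper arm points away from the tray (keeper above 2.7 rad) (value of joint keeper above 2.7 rad), for 0.2 s.
2. every tile on the worktop lies flat on the tray's floor while the arm is still swung away (above 2.4 rad) (value of joint keeper above 2.4 rad and z of corner_dark in the frame of tray_in between -0.003 and 0.003 m and angle between each of corner_dark, corner_milk, long_white, bar_milk's own z axis and vertical below 0.06 rad and x of corner_dark in the frame of tray_in between -0.022 and 0.022 m and y of corner_dark in the frame of tray_in between -0.094 and 0.094 m and z of corner_milk in the frame of tray_in between -0.003 and 0.003 m and x of corner_milk in the frame of tray_in between -0.022 and 0.022 m and y of corner_milk in the frame of tray_in between -0.094 and 0.094 m and z of long_white in the frame of tray_in between -0.003 and 0.003 m and x of long_white in the frame of tray_in between -0.022 and 0.022 m and y of long_white in the frame of tray_in between -0.094 and 0.094 m and z of bar_milk in the frame of tray_in between -0.003 and 0.003 m and x of bar_milk in the frame of tray_in between -0.022 and 0.022 m and y of bar_milk in the frame of tray_in between -0.094 and 0.094 m), for 0.3 s.
At the end, for the whole second after the job is handed in: Every tile lies in the tray, its underside within 3 mm of the tray floor's level and tilted less than 0.06 rad, at rest; the wing nut is screwed down (keeper below 0.2 rad); the bystanders have moved less than 40 mm (z of corner_dark in the frame of tray_in between -0.003 and 0.003 m and angle between each of corner_dark, corner_milk, long_white, bar_milk's own z axis and vertical below 0.06 rad and x of corner_dark in the frame of tray_in between -0.022 and 0.022 m and y of corner_dark in the frame of tray_in between -0.094 and 0.094 m and z of corner_milk in the frame of tray_in between -0.003 and 0.003 m and x of corner_milk in the frame of tray_in between -0.022 and 0.022 m and y of corner_milk in the frame of tray_in between -0.094 and 0.094 m and z of long_white in the frame of tray_in between -0.003 and 0.003 m and x of long_white in the frame of tray_in between -0.022 and 0.022 m and y of long_white in the frame of tray_in between -0.094 and 0.094 m and z of bar_milk in the frame of tray_in between -0.003 and 0.003 m and x of bar_milk in the frame of tray_in between -0.022 and 0.022 m and y of bar_milk in the frame of tray_in between -0.094 and 0.094 m and value of joint keeper below 0.2 rad and linear speed of each of corner_dark, corner_milk, long_white, bar_milk below 0.02 m/s and distance of each of spoon, star_green, sweet_blue, sweet_orange, star_yellow, group_brush from where it was at the start of the episode below 0.04 m); the robot touches nothing.
It fails at once if a bystander (sweet, spoon, brush) is pushed 40 mm or more from its place (distance of any of spoon, star_green, sweet_blue, sweet_orange, star_yellow, group_brush from where it was at the start of the episode above 0.04 m).
Of corner_dark, corner_milk, long_white, bar_milk only 3 to 4 are there at a start; the rules pass over those that are not, and their reading is None.
At some moment in a run one of corner_dark, long_white may be knocked a few centimetres aside while the robot is not near it.
Once in a run the grip may slacken for a moment while it holds something.
It also fails if it takes over 210 s, if anything falls off the work surface, if the arm or the gripper's body presses on something with over 40 N, if the wrist force passes 120 N, or if a joint passes its speed limit or range.

## Working session

There is one attempt and no reset: what is moved stays moved. The work goes in short steps, Python scripts to look and compute and a tool call to move; the robot and the scene stay as the last step left them, time stands still between calls to the robot, and variables do not carry over. Pictures are saved under pics/ and viewed, at most 14 in all, crops included, and the job is handed in when it is done.

Besides the shell and the picture viewer there is one more tool, called after "Emit:" by a JSON object that holds its "op" and its "data", one argument or row to a line. move_arm: Moves the arm, as the interface text tells. Its arguments: {"type":"object","properties":{"deltas":{"type":"array","items":{"type":"array","items":{"type":"number"}}},"newtons":{"type":"number"}},"required":["deltas"]}

```bash
mkdir -p pics
cat > h.py <<'E'
import numpy as np, cv2, json
from cell import monitor, eyes, arm
from scipy.spatial.transform import Rotation as R
def cam(n):
    m=eyes.camera_model(n)
    K=np.array([[m['fx'],0,m['cx']],[0,m['fy'],m['cy']],[0,0,1.]])
    if 'rvec' in m:
        Rm=R.from_rotvec(np.ravel(m['rvec'])).as_matrix(); t=np.ravel(m['tvec'])
    else:
        s=monitor.get_state(); T=np.eye(4); T[:3,:3]=R.from_quat(s['orientation']).as_matrix(); T[:3,3]=s['position']
        W=np.linalg.inv(T@np.array(m['mount'])); Rm=W[:3,:3]; t=W[:3,3]
    return K,Rm,t
def px2w(c,uv,z):
    K,Rm,t=c; o=-Rm.T@t; d=Rm.T@np.linalg.inv(K)@np.array([*uv,1.]); return o+d*(z-o[2])/d[2]
def w2px(c,p):
    K,Rm,t=c; q=K@(Rm@np.array(p,float)+t); return q[:2]/q[2]
E
python3 - <<'E'
from h import *
for n in('top','side'):
    f=eyes.grab_frame(n); cv2.imwrite(f'pics/{n}0.png',f)
    K,Rm,t=cam(n); print(n,K[0,0],-Rm.T@t, Rm[2])
print(monitor.get_state())
E
```

```text
top 404.6977173485087 [ 462.58257273  -70.98005422 1628.86749275] [ 0.08758257  0.00503531 -0.99614454]
side 381.0556415895173 [404.88436899 964.98337715 660.80063309] [ 0.14298329 -0.89757717 -0.41702639]
{'t': 0.1, 'joint_pos': array([-1.22601101e+00,  3.14163748e-01, -4.79846137e-02,  1.21019586e+00,
       -2.14554828e-06,  1.57079555e+00]), 'dq': array([ 0.001343  , -0.00122894,  0.003163  , -0.00126424,  0.0001273 ,
       -0.00090374]), 'joint_efforts': array([-3.43472984e-04, -5.40767634e+01,  3.40539622e+01,  1.12336449e-02,
       -5.35756885e-05,  2.13865047e-05]), 'position': array([ 202.62529415, -564.21334244,  241.51328293]), 'orientation': array([ 9.85176788e-01,  1.71540365e-01, -1.33819140e-04, -7.62289051e-04]), 'ft_force': array([-0.93141582,  0.51212314,  0.11080992]), 'ft_torque': array([-0.04933209, -0.02592974, -0.0227597 ]), 'grip_force': 0.0, 'finger_gap': 85.43565883181812}
```

View pics/top0.png

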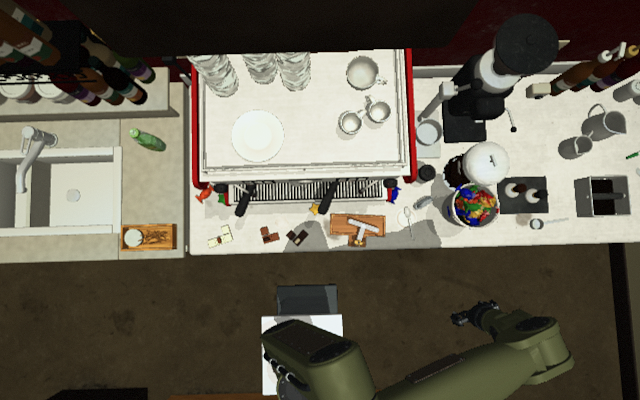

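View pics/side0.png

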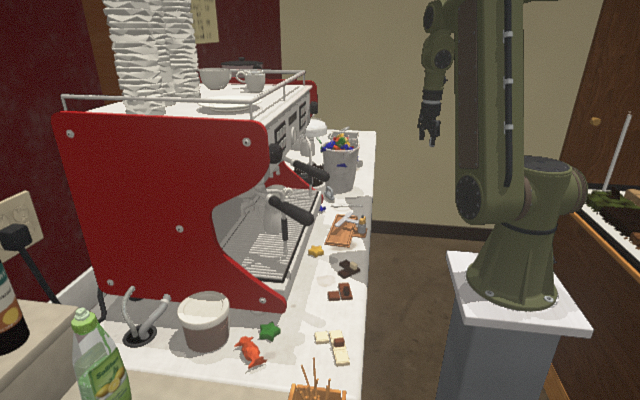

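Run:
```python
from h import *
f=cv2.imread('pics/top0.png')[180:260,190:450]
cv2.imwrite('pics/top0c.png',cv2.resize(f,None,fx=3.07,fy=3.07,interpolation=cv2.INTER_CUBIC))
c=cam('top')
for n,uv,z in[('white ridge',(226,237),20),('milk',(268,236),20),('dark',(297,237),20),('tray',(358,226),4)]: print(n,px2w(c,uv,z))
```

```text
white ridge [467.05683453 287.19030384  20.        ]
milk [466.16959234 120.48428357  20.        ]
dark [458.89023562   5.65910168  20.        ]
tray [ 495.62192    -238.95706848    4.        ]
```

View pics/top0c.png

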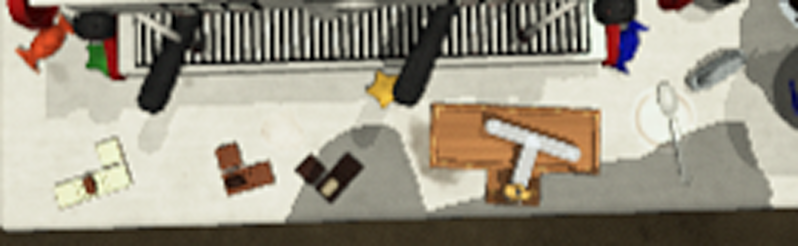

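Run:
```python
from h import *
c=cam('top')
print('wing',px2w(c,(190+517/3.07,180+190/3.07),55))
for u,v in[(432,103),(600,112),(430,166),(600,172)]: print(px2w(c,(190+u/3.07,180+v/3.07),12))
for u,v in[(488,124),(577,156),(530,140)]: print(px2w(c,(190+u/3.07,180+v/3.07),38))
print(eyes.camera_model('wrist'))
s=monitor.get_state(); print(R.from_quat(s['orientation']).as_matrix().round(2))
```

```text
wing [ 433.27002436 -232.8725606    55.        ]
[ 548.2864537  -131.11728909   12.        ]
[ 530.15553299 -348.97360082   12.        ]
[ 466.65762675 -125.84514378   12.        ]
[ 452.5304607  -345.50914543   12.        ]
[ 517.93421361 -200.83426822   38.        ]
[ 473.84925221 -312.71929686   38.        ]
[ 495.95417333 -253.66622264   38.        ]
{'fx': 307.88588833083014, 'fy': 307.88588833083014, 'cx': 320.3505385804589, 'cy': 204.1565636714357, 'mount': array([[-7.39778957e-04, -9.48130011e-01, -3.17881950e-01,
         8.11627316e+01],
       [ 9.99999664e-01, -8.14072010e-04,  1.00878318e-04,
        -1.09771733e-01],
       [-3.54424559e-04, -3.17881769e-01,  9.48130295e-01,
        -1.31375049e+02],
       [ 0.00000000e+00,  0.00000000e+00,  0.00000000e+00,
         1.00000000e+00]])}
[[ 0.94  0.34 -0.  ]
 [ 0.34 -0.94  0.  ]
 [-0.   -0.   -1.  ]]
```

Emit:
{"op": "move_arm", "data": {
  "deltas": [
    [22,32,0,-2,85],
    [44,64,0,-4,85],
    [66,96,0,-6,85],
    [88,128,0,-8,85],
    [110,160,0,-10,85],
    [132,192,0,-12,85],
    [154,224,0,-14,85],
    [176,256,0,-16,85],
    [198,288,0,-18,85],
    [220,324,0,-20,85],
    [237,324,0,-20,85],
    [237,324,0,-20,85],
    [237,324,0,-20,85]
  ]
}}

```text
t: 1.4
position: [439.4, -240.5, 241.9]
orientation: [1.0, -0.002, -0.001, -0.0]
ft_force: [0.4, -0.5, -0.8]
finger_gap: 85.4
grip_force: 0.0
```

Run:
```python
from h import *
s=monitor.get_state(); print(s['t'],s['joint_pos'].round(3),s['position'],R.from_quat(s['orientation']).as_matrix().round(3))
c=cam('wrist'); np.savez('c1.npz',*c)
f=eyes.grab_frame('wrist'); cv2.imwrite('pics/w1.png',f)
```

```text
1.4 [-0.501  0.129 -0.281  1.162 -0.     2.645] [ 439.44283602 -240.51463372  241.88582243] [[ 1.    -0.004 -0.001]
 [-0.004 -1.     0.   ]
 [-0.001 -0.    -1.   ]]
```

View pics/w1.png

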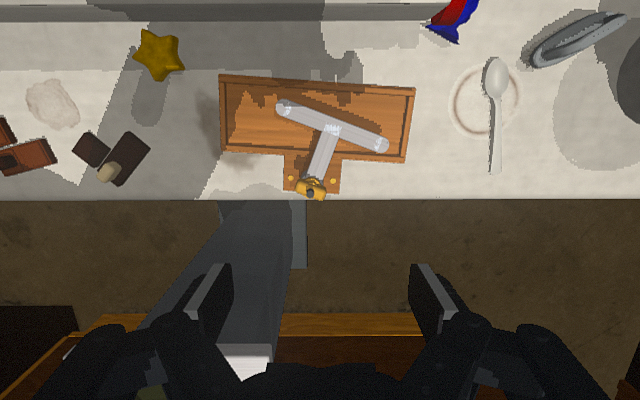

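Run:
```python
from h import *
f=cv2.imread('pics/w1.png')[60:215,205:425]
cv2.imwrite('pics/w1c.png',cv2.resize(f,None,fx=3.6,fy=3.6,interpolation=cv2.INTER_CUBIC))
```

```text
(no output)
```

View pics/w1c.png

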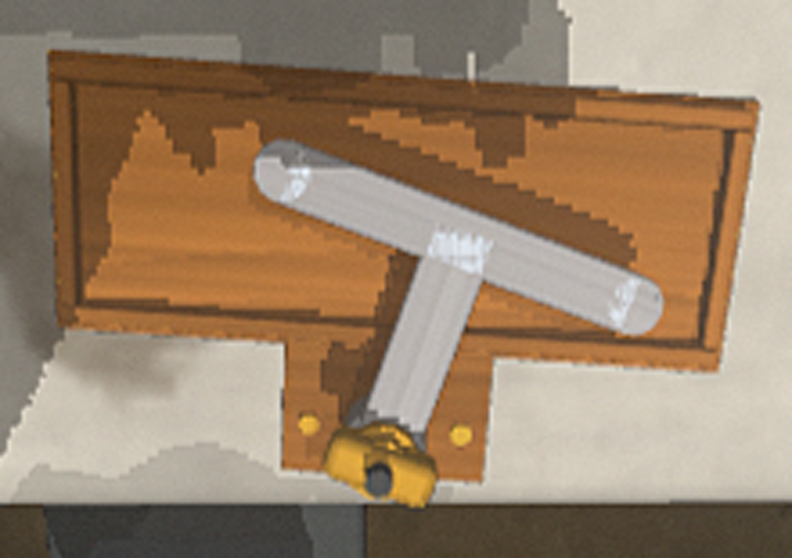

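```bash
cat >> h.py <<'E'
def fit(model,world):  # 2D rigid fit model->world
    A=np.array(model,float);B=np.array(world,float)[:,:2];a=A-A.mean(0);b=B-B.mean(0)
    th=np.arctan2((a[:,0]*b[:,1]-a[:,1]*b[:,0]).sum(),(a*b).sum())
    Q=np.array([[np.cos(th),-np.sin(th)],[np.sin(th),np.cos(th)]]); t=B.mean(0)-Q@A.mean(0)
    return th,t,B-(A@Q.T+t)
def load(n): d=np.load(n); return tuple(d[k] for k in d.files)
E
python3 - <<'E'
from h import *
c=load('c1.npz'); P=lambda uv,z:px2w(c,(205+(uv[0]+.5)/3.6-.5,60+(uv[1]+.5)/3.6-.5),z)
w=[P(u,12) for u in[(48,52),(758,100),(718,371),(60,328)]]
th,t,r=fit([(40,108),(40,-108),(-40,-108),(-40,108)],w); print(np.degrees(th),t,r)
wi=[P(u,12) for u in[(75,82),(726,130),(703,346),(80,306)]]
print(fit([(34,102),(34,-102),(-34,-102),(-34,102)],wi))
Q=R.from_euler('z',th).as_matrix()[:2,:2]; st=t+Q@[-70,0]; print('stud',st)
a,b=P((283,170),40),P((637,302),40); print(a,b,np.linalg.norm(a-b)); d=(a-b)[:2]; print('keeper yaw',np.degrees(np.arctan2(-d[0],d[1])), np.linalg.norm((a+b)[:2]/2-st), (a+b)[:2]/2-st)
print(P((378,477),58))
# dark, milk rough
for u in[(107,172),(8,160)]: print(px2w(c,u,28))
E
```

```text
-3.8916404268186686 [ 499.68589981 -235.06976477] [[ 1.53284595 -0.18744442]
 [ 1.73865961  0.32998198]
 [-1.83558776  0.23287478]
 [-1.4359178  -0.37541235]]
(np.float64(-0.06912257574319058), array([ 499.2562381 , -235.03609018]), array([[-0.20289398, -1.85508896],
       [-0.71853734,  2.96471024],
       [ 0.58548323,  0.1487703 ],
       [ 0.33594808, -1.25839158]]))
stud [ 429.84730638 -230.31888397]
[ 514.78348711 -202.69698055   40.        ] [ 476.88131994 -306.39013161   40.        ] 110.40309711646209
keeper yaw -20.07848910143275 70.29130660237088 [ 65.98509714 -24.22467212]
[ 428.30306204 -229.17533371   58.        ]
[444.50898633   3.01123622  28.        ]
[458.79064767 111.50470186  28.        ]
```

Emit:
{"op": "move_arm", "data": {
  "deltas": [
    [-5,5,0,8.5,60],
    [-10,10,0,17,45],
    [-10,10,0,25.5,45],
    [-10,10,0,34,45],
    [-10,10,0,42.5,45],
    [-10,10,0,51,45],
    [-10,10,0,59.5,45],
    [-10,10,0,68,45],
    [-10,10,0,76.5,45],
    [-10,10,0,85,45],
    [-10,10,0,93.5,45],
    [-10,10,0,102,45],
    [-10,10,0,110.5,45],
    [-10,10,0,119,45],
    [-10,10,0,127.5,45],
    [-10,10,0,136,45],
    [-10,10,0,144.5,45],
    [-10,10,0,153,45],
    [-10,10,-20,161.5,45],
    [-10,10,-40,170,45]
  ]
}}

```text
t: 3.45
position: [429.2, -231.8, 202.3]
orientation: [0.087, 0.996, -0.0, 0.001]
ft_force: [0.9, -0.3, 0.7]
finger_gap: 45.1
grip_force: 0.0
```

Emit:
{"op": "move_arm", "data": {
  "deltas": [
    [0,0,-10,8.5,45],
    [0,0,-20,17,45],
    [0,0,-30,25.5,45],
    [0,0,-40,34,45],
    [0,0,-50,42.5,45],
    [0,0,-60,51,45],
    [0,0,-70,59.5,45],
    [0,0,-80,68,45],
    [0,0,-90,76.5,45],
    [0,0,-90,80,45],
    [0,0,-100,80,45],
    [0,0,-110,80,45],
    [0,0,-110,80,45],
    [0,0,-110,80,45]
  ]
}}

```text
t: 4.85
position: [429.2, -230.6, 91.8]
orientation: [-0.571, 0.821, 0.0, -0.0]
ft_force: [-0.3, 0.6, 0.3]
finger_gap: 45.0
grip_force: 0.0
```

Run:
```python
from h import *
s=monitor.get_state(); m=R.from_quat(s['orientation']).as_matrix(); print(s['t'],s['joint_pos'].round(3),s['position'],s['finger_gap'],np.degrees(np.arctan2(m[1,0],m[0,0])),m[:,2],s['ft_force'])
c=cam('wrist')
f=eyes.grab_frame('wrist'); cv2.imwrite('pics/w2.png',f)
```

```text
4.85 [-0.493  0.223 -0.534  0.815  0.    -1.709] [ 429.23114931 -230.63343751   91.84533837] 44.97302741506581 -110.3071058533463 [-9.62473397e-04  5.31619727e-04 -9.99999396e-01] [-0.29952197  0.59554018  0.31979579]
```

View pics/w2.png

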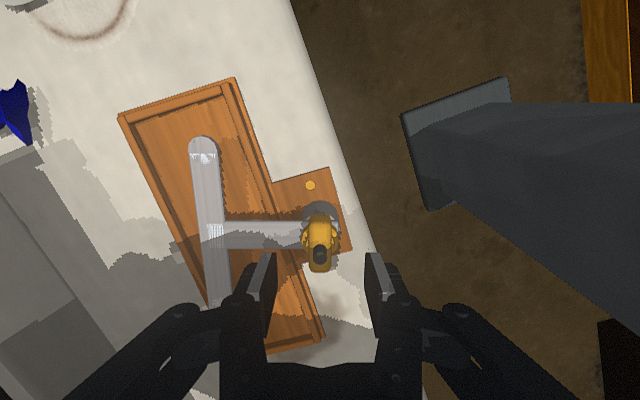

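Emit:
{"op": "move_arm", "data": {
  "deltas": [
    [0,0,-10,0,45],
    [0,0,-20,0,45],
    [0,0,-30.5,0,45],
    [0,0,-30.5,0,45],
    [0,0,-30.5,0,10],
    [0,0,-30.5,0,10],
    [0,0,-30.5,0,10],
    [0,0,-30.5,0,10],
    [0,0,-30.5,0,10],
    [0,0,-30.5,0,10]
  ],
  "newtons": 60
}}

```text
t: 5.9
position: [429.8, -230.7, 62.1]
orientation: [-0.572, 0.82, -0.0, 0.0]
ft_force: [-1.4, 0.8, 4.3]
finger_gap: 12.0
grip_force: 59.2
```

Emit:
{"op": "move_arm", "data": {
  "deltas": [
    [0,0,0.2,-7,10],
    [0,0,0.5,-15,10],
    [0,0,0.8,-23,10],
    [0,0,1.0,-31,10],
    [0,0,1.3,-39,10],
    [0,0,1.6,-47,10],
    [0,0,1.8,-55,10],
    [0,0,2.1,-63,10],
    [0,0,2.4,-71,10],
    [0,0,2.6,-79,10],
    [0,0,2.9,-87,10],
    [0,0,3.2,-95,10],
    [0,0,3.4,-103,10],
    [0,0,3.7,-111,10],
    [0,0,3.9,-119,10],
    [0,0,4.2,-127,10],
    [0,0,4.5,-135,10],
    [0,0,4.7,-143,10],
    [0,0,5.0,-151,10],
    [0,0,5.2,-157,10]
  ]
}}

```text
t: 7.9
position: [430.1, -228.4, 67.3]
orientation: [0.691, 0.723, 0.002, -0.001]
ft_force: [-0.6, 8.4, 7.1]
finger_gap: 11.9
grip_force: 59.6
```

Emit:
{"op": "move_arm", "data": {
  "deltas": [
    [0,0,0,0,10],
    [0,0,0,0,10],
    [0,0,0,0,10]
  ]
}}

```text
t: 8.2
position: [430.1, -228.4, 67.3]
orientation: [0.689, 0.724, 0.002, -0.001]
ft_force: [-0.6, 8.6, 7.9]
finger_gap: 12.1
grip_force: 59.6
```

Run:
```python
from h import *
s=monitor.get_state(); m=R.from_quat(s['orientation']).as_matrix(); print(s['t'],s['joint_pos'].round(3),s['position'],s['finger_gap'],np.degrees(np.arctan2(m[1,0],m[0,0])),s['ft_force'],s['ft_torque'],s['grip_force'])
```

```text
8.2 [-0.491  0.252 -0.563  0.757  0.005  1.03 ] [ 430.11401154 -228.39362762   67.2617209 ] 12.08757670468071 92.82141840252207 [-0.64763034  8.61008531  7.88074325] [ 1.89603443  0.22661636 -0.07264536] 59.60030436515808
```

Emit:
{"op": "move_arm", "data": {
  "deltas": [
    [0,0,0,0,45],
    [0,0,0,0,45],
    [0,0,0,0,45],
    [0,0,30,0,45],
    [0,0,70,0,45],
    [0,0,115,0,45],
    [0,40,150,8,45],
    [0,80,173,16,45],
    [0,120,173,24,45],
    [0,160,173,32,45],
    [0,200,173,40,45],
    [0,235,173,48,45],
    [0,270,173,56,45],
    [0,300,173,64,45],
    [0,330,173,72,45],
    [0,358,173,80,45],
    [0,358,173,87,45],
    [0,358,173,87,45],
    [0,358,173,87,45]
  ]
}}

```text
t: 10.1
position: [429.9, 127.1, 239.9]
orientation: [0.004, 1.0, -0.0, 0.0]
ft_force: [0.5, -0.0, 0.2]
finger_gap: 45.1
grip_force: 0.0
```

Run:
```python
from h import *
s=monitor.get_state(); m=R.from_quat(s['orientation']).as_matrix(); print(s['t'],s['joint_pos'].round(3),s['position'],s['finger_gap'],np.degrees(np.arctan2(m[1,0],m[0,0])),s['ft_force'])
c=cam('wrist'); np.savez('c3.npz',*c)
f=eyes.grab_frame('wrist'); cv2.imwrite('pics/w3.png',f)
```

```text
10.1 [ 0.288  0.029 -0.394  1.147 -0.     0.295] [429.86052429 127.07935958 239.9277112 ] 45.082338660883345 179.5779989308879 [ 0.52242676 -0.044414    0.22857611]
```

View pics/w3.png

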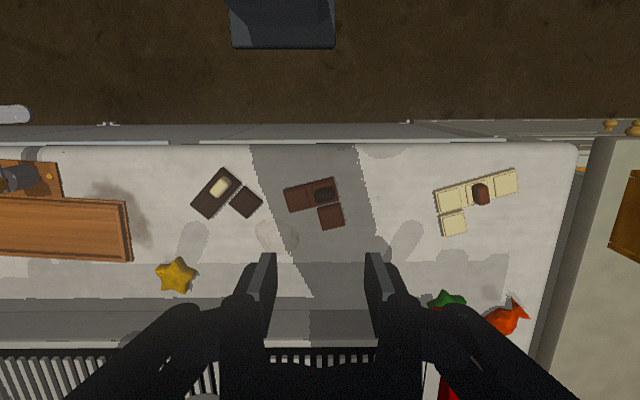

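Run:
```python
from h import *
f=cv2.imread('pics/w3.png'); o=np.zeros((600,800,3),np.uint8)
for (u,v),(X,Y) in {(180,158):(0,0),(275,168):(400,0),(427,160):(0,300)}.items():
    o[Y:Y+300,X:X+400]=cv2.resize(f[v:v+75,u:u+100],None,fx=4,fy=4,interpolation=cv2.INTER_CUBIC)
cv2.imwrite('pics/w3c.png',o)
```

```text
(no output)
```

View pics/w3c.png

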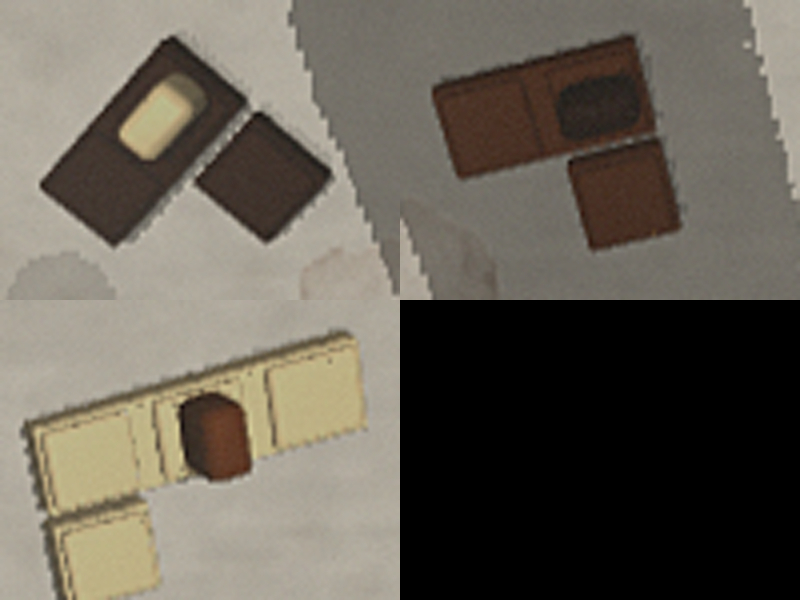

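Run:
```python
from h import *
c=load('c3.npz'); a,b=-15.25,49.25
D={'dark':((180,158),[((172,42),(a,a)),((41,187),(b,a)),((116,245),(b,15.25)),((332,174),(a,b)),((268,242),(15.25,b)),((196,182),(15.25,18.75))]),
'milk':((275,168),[((235,42),(a,a)),((34,92),(b,a)),((60,179),(b,15.25)),((280,228),(a,b)),((192,250),(15.25,b)),((170,160),(15.25,18.75))]),
'white':((427,160),[((37,129),(a,-b)),((352,41),(a,b)),((365,128),(15.25,b)),((158,283),(b,-18.75)),((147,205),(18.75,-18.75))])}
for n,(o,L) in D.items():
    w=[px2w(c,(o[0]+(u+.5)/4-.5,o[1]+(v+.5)/4-.5),12) for (u,v),_ in L]
    th,t,r=fit([m for _,m in L],w); print(n,np.degrees(th),t,r.round(1).tolist())
```

```text
dark -43.97902007652822 [441.12874636  10.30491155] [[2.2, 1.1], [0.7, 0.7], [-1.2, -0.5], [-1.2, -0.7], [-1.0, -1.0], [0.3, 0.5]]
milk -75.98399167969204 [451.63122269 131.77808995] [[1.8, -0.7], [1.3, 1.1], [-0.2, 0.5], [-0.7, -1.8], [-0.8, 0.1], [-1.4, 0.8]]
white 16.35448923348803 [453.5456899  315.47573613] [[0.3, 2.7], [1.6, -1.5], [-0.8, -1.0], [-2.0, -0.9], [1.0, 0.6]]
```

Emit:
{"op": "move_arm", "data": {
  "deltas": [
    [3,-40,0,8,45],
    [6,-80,0,16,45],
    [11,-117,-30,24,45],
    [11,-117,-70,32,45],
    [11,-117,-110,40,45],
    [11,-117,-150,46,45],
    [11,-117,-180,46,45],
    [11,-117,-200,46,45],
    [11,-117,-207,46,45],
    [11,-117,-214,46,45],
    [11,-117,-214,46,45],
    [11,-117,-214,46,15],
    [11,-117,-214,46,15],
    [11,-117,-214,46,15],
    [11,-117,-214,46,15],
    [11,-117,-214,46,15]
  ],
  "newtons": 30
}}

```text
t: 11.75
position: [441.9, 10.2, 27.2]
orientation: [-0.389, 0.921, -0.001, 0.001]
ft_force: [-0.8, -1.8, 7.0]
finger_gap: 23.0
grip_force: 30.1
```

Emit:
{"op": "move_arm", "data": {
  "deltas": [
    [0,0,0,0,45],
    [0,0,1,0,45],
    [0,0,2,-8,45],
    [0,0,2,-16,45],
    [0,0,2,-24,45],
    [0,0,2,-32,45],
    [0,0,2,-40,45],
    [0,0,2,-48,45],
    [0,0,2,-56,45],
    [0,0,2,-64,45],
    [0,0,2,-72,45],
    [0,0,2,-80,45],
    [0,0,2,-88,45],
    [0,0,2,-90,45],
    [0,0,2,-90,45],
    [0,0,1,-90,9],
    [0,0,1,-90,9],
    [0,0,1,-90,9],
    [0,0,1,-90,9],
    [0,0,1,-90,9]
  ],
  "newtons": 60
}}

```text
t: 13.75
position: [440.8, 10.3, 27.1]
orientation: [0.376, 0.926, 0.0, 0.0]
ft_force: [-1.7, -0.1, 4.1]
finger_gap: 12.1
grip_force: 59.0
```

```bash
cat >> h.py <<'E'
def st():
    s=monitor.get_state(); m=R.from_quat(s['orientation']).as_matrix(); print(round(s['t'],2),'j',s['joint_pos'].round(2),'p',s['position'].round(1),'gap',round(s['finger_gap'],1),'yaw',np.degrees(np.arctan2(m[1,0],m[0,0])).round(2),'tilt',m[:2,2].round(4),'F',s['ft_force'].round(1),'T',s['ft_torque'].round(2),'g',round(s['grip_force'],1))
E
python3 -c "
from h import *
st()"
```

```text
13.75 j [ 0.02  0.23 -0.71  0.63  0.    0.8 ] p [440.8  10.3  27.1] gap 12.1 yaw 135.77 tilt [0.0001 0.0001] F [-1.7 -0.1  4.1] T [-0.02  0.2   0.01] g 59.0
```

Emit:
{"op": "move_arm", "data": {
  "deltas": [
    [0,0,10,0,9],
    [0,0,30,0,9],
    [0,0,60,0,9],
    [0,0,70,0,9],
    [-5,-30,70,5,9],
    [-10,-60,70,10,9],
    [-10,-95,70,16,9],
    [-10,-130,70,22,9],
    [-5,-165,70,28,9],
    [5,-200,70,34,9],
    [20,-226.5,70,40.3,9],
    [43,-226.5,60,40.3,9],
    [43,-226.5,45,40.3,9],
    [43,-226.5,35,40.3,9],
    [43,-226.5,35,40.3,9],
    [43,-226.5,35,40.3,9],
    [43,-226.5,35,40.3,9]
  ]
}}

```text
t: 15.45
position: [483.9, -216.1, 62.6]
orientation: [0.034, 0.999, -0.0, 0.0]
ft_force: [-0.4, -0.7, -0.4]
finger_gap: 12.2
grip_force: 63.5
```

Run:
```python
from h import *
st()
c=cam('wrist'); np.savez('c4.npz',*c)
f=eyes.grab_frame('wrist'); cv2.imwrite('pics/w4.png',f)
```

```text
15.45 j [-0.42  0.33 -0.47  0.77 -0.   -0.35] p [ 483.9 -216.1   62.6] gap 12.2 yaw 176.07 tilt [ 0.0006 -0.0003] F [-0.4 -0.7 -0.4] T [-0.02  0.05  0.01] g 63.5
```

View pics/w4.png

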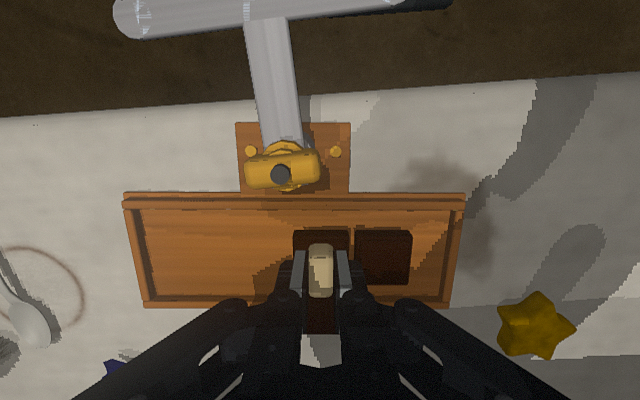

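Run:
```python
from h import *
c=load('c4.npz'); f=cv2.imread('pics/w4.png'); s=2.1; x0,y0=100,180
o=cv2.resize(f[y0:y0+140,x0:x0+380],None,fx=s,fy=s,interpolation=cv2.INTER_CUBIC)
th=np.radians(-3.9);Q=np.array([[np.cos(th),-np.sin(th)],[np.sin(th),np.cos(th)]]);t=np.array([499.8,-234.4])
def poly(L,z,t,Q,col):
    p=np.array([(w2px(c,[*(t+Q@l),z])-[x0,y0]+.5)*s-.5 for l in L]).round().astype(int)
    cv2.polylines(o,[p],True,col,1)
poly([(40,108),(40,-108),(-40,-108),(-40,108)],12,t,Q,(255,255,0))
poly([(34,102),(34,-102),(-34,-102),(-34,102)],12,t,Q,(0,255,0))
q=np.radians(176.07-180);Q2=np.array([[np.cos(q),-np.sin(q)],[np.sin(q),np.cos(q)]])
a,b=-15.25,49.25
poly([(a,a),(b,a),(b,-a),(-a,-a),(-a,b),(a,b)],47.5,np.array([483.9,-216.1]),Q2,(0,0,255))
cv2.imwrite('pics/w4c.png',o)
```

View pics/w4c.png

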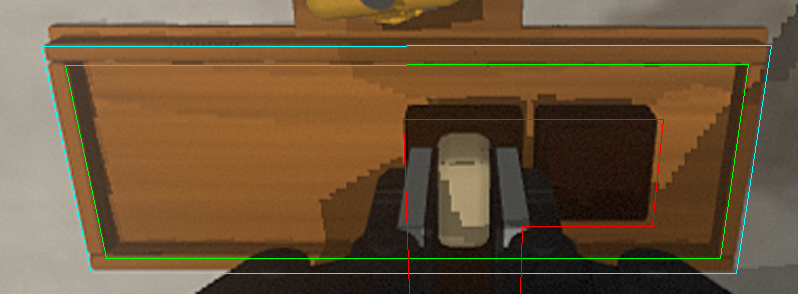

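Emit:
{"op": "move_arm", "data": {
  "deltas": [
    [0,0,-10,0,9],
    [0,0,-18,0,9],
    [0,0,-22,0,9],
    [0,0,-26,0,9],
    [0,0,-29,0,9],
    [0,0,-31,0,9],
    [0,0,-31,0,9]
  ]
}}

```text
t: 16.2
position: [483.8, -216.2, 31.2]
orientation: [0.034, 0.999, -0.0, 0.0]
ft_force: [-0.9, 0.8, 2.7]
finger_gap: 12.1
grip_force: 63.9
```

```bash
python3 -c "
from h import *
st()"
```

```text
16.2 j [-0.42  0.37 -0.5   0.7  -0.   -0.35] p [ 483.8 -216.2   31.2] gap 12.1 yaw 176.06 tilt [ 0. -0.] F [-0.9  0.8  2.7] T [ 0.2   0.33 -0.03] g 63.9
```

Emit:
{"op": "move_arm", "data": {
  "deltas": [
    [0,0,0,0,30],
    [0,0,0,0,30],
    [0,0,1,0,30],
    [0,0,15,0,35],
    [0,0,40,0,45],
    [-15,0,75,0,45],
    [-40,25,90,0,45],
    [-55,65,90,0,45],
    [-55,110,90,2,45],
    [-55,155,90,4,45],
    [-55,200,90,6,45],
    [-55,245,90,8,45],
    [-50,290,90,10,45],
    [-40,330,85,14,45],
    [-32,348,60,18,45],
    [-32,348,30,18,45],
    [-32,348,10,18,45],
    [-32,348,0,18,45],
    [-32,348,-3,18,45],
    [-32,348,-3,18,45]
  ]
}}

```text
t: 18.2
position: [452.0, 131.7, 28.3]
orientation: [-0.122, 0.993, 0.0, 0.0]
ft_force: [0.7, -0.4, 0.3]
finger_gap: 45.1
grip_force: 0.0
```

Emit:
{"op": "move_arm", "data": {
  "deltas": [
    [0,0,0,0,15],
    [0,0,0,0,15],
    [0,0,0,0,15],
    [0,0,0,0,15]
  ],
  "newtons": 30
}}

```text
t: 18.6
position: [452.9, 131.9, 29.2]
orientation: [-0.122, 0.993, 0.0, 0.001]
ft_force: [-0.8, -1.6, 6.0]
finger_gap: 22.7
grip_force: 29.9
```

Emit:
{"op": "move_arm", "data": {
  "deltas": [
    [0,0,0,0,45],
    [0,0,0,0,45],
    [0,0,0,8,45],
    [0,0,0,16,45],
    [0,0,0,24,45],
    [0,0,0,32,45],
    [0,0,0,40,45],
    [0,0,0,48,45],
    [0,0,0,56,45],
    [0,0,0,64,45],
    [0,0,0,72,45],
    [0,0,0,80,45],
    [0,0,0,88,45],
    [0,0,0,90,45],
    [0,0,0,90,45],
    [0,0,-1,90,9],
    [0,0,-1,90,9],
    [0,0,-1,90,9],
    [0,0,-1,90,9],
    [0,0,-1,90,9]
  ],
  "newtons": 60
}}

```text
t: 20.6
position: [451.9, 131.9, 27.1]
orientation: [0.788, -0.615, 0.0, -0.0]
ft_force: [-0.8, -0.1, 2.1]
finger_gap: 12.5
grip_force: 59.1
```

```bash
python3 -c "
from h import *
st()"
```

```text
20.6 j [ 0.28  0.28 -0.64  0.65  0.   -1.53] p [451.9 131.9  27.1] gap 12.5 yaw -75.96 tilt [0.0002 0.0001] F [-0.8 -0.1  2.1] T [0.01 0.07 0.03] g 59.1
```

Run:
```python
from h import *
c=cam('top')
for u,v,z in[(322.9,211.6,230),(317.5,213,235),(327,214,235),(331,181.6,290),(338,182,290)]: print(px2w(c,(u,v),z))
o=cv2.imread('pics/side0.png')[0:230,250:450]
cv2.imwrite('pics/s0c.png',cv2.resize(o,None,fx=2.6,fy=2.6))
```

```text
[544.27945789 -96.20020296 230.        ]
[539.70540509 -77.35385621 235.        ]
[ 535.29330718 -109.97348279  235.        ]
[ 640.06241716 -125.21750288  290.        ]
[ 638.01908023 -148.48360704  290.        ]
```

View pics/s0c.png

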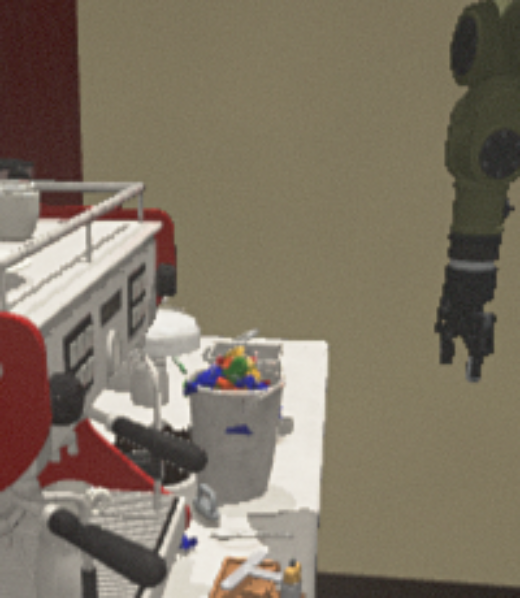

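Emit:
{"op": "move_arm", "data": {
  "deltas": [
    [0,0,10,0,9],
    [0,0,35,0,9],
    [-10,0,70,0,9],
    [-20,-20,70,-8,9],
    [-22,-50,70,-16,9],
    [-22,-80,70,-24,9],
    [-22,-110,70,-32,9],
    [-22,-140,70,-40,9],
    [-22,-175,70,-48,9],
    [-22,-210,70,-56,9],
    [-22,-245,70,-64,9],
    [-22,-280,70,-72,9],
    [-22,-315,70,-80,9],
    [-10,-350,70,-88,9],
    [20,-384.4,70,-96,9],
    [63.7,-384.4,60,-104,9],
    [63.7,-384.4,40,-107.9,9],
    [63.7,-384.4,30,-107.9,9],
    [63.7,-384.4,30,-107.9,9],
    [63.7,-384.4,30,-107.9,9]
  ]
}}

```text
t: 22.6
position: [514.5, -252.2, 57.2]
orientation: [0.033, 0.999, 0.0, -0.001]
ft_force: [-0.5, 0.7, -0.1]
finger_gap: 12.2
grip_force: 58.8
```

```bash
python3 -c "
from h import *
st()"
```

```text
22.6 j [-0.46  0.4  -0.37  0.8  -0.   -0.39] p [ 514.5 -252.2   57.2] gap 12.2 yaw 176.22 tilt [-0.0011  0.0004] F [-0.5  0.7 -0.1] T [ 0.01 -0.01  0.  ] g 58.8
```

Emit:
{"op": "move_arm", "data": {
  "deltas": [
    [1.1,-0.3,-6,0,9],
    [1.1,-0.3,-12,0,9],
    [1.1,-0.3,-17,0,9],
    [1.1,-0.3,-20,0,9],
    [1.1,-0.3,-23,0,9],
    [1.1,-0.3,-25.7,0,9],
    [1.1,-0.3,-25.7,0,9]
  ]
}}

```text
t: 23.3
position: [516.6, -252.9, 31.3]
orientation: [0.034, 0.999, 0.0, -0.0]
ft_force: [-0.6, 0.4, -1.4]
finger_gap: 12.2
grip_force: 58.7
```

```bash
python3 -c "
from h import *
st()"
```

```text
23.3 j [-0.46  0.44 -0.39  0.75 -0.   -0.39] p [ 516.6 -252.9   31.3] gap 12.2 yaw 176.16 tilt [-0.  0.] F [-0.6  0.4 -1.4] T [ 0.06  0.02 -0.02] g 58.7
```

Emit:
{"op": "move_arm", "data": {
  "deltas": [
    [-1,0.3,0,0,9],
    [-1,0.3,-0.5,0,9],
    [-1,0.3,-0.5,0,9]
  ]
}}

```text
t: 23.6
position: [515.6, -252.6, 31.2]
orientation: [0.034, 0.999, -0.0, 0.0]
ft_force: [-2.1, 1.2, 5.0]
finger_gap: 12.0
grip_force: 59.3
```

```bash
python3 -c "
from h import *
st()"
```

```text
23.6 j [-0.46  0.43 -0.39  0.74 -0.   -0.39] p [ 515.6 -252.6   31.2] gap 12.0 yaw 176.15 tilt [ 0.0001 -0.0001] F [-2.1  1.2  5. ] T [0.18 0.36 0.  ] g 59.3
```

Emit:
{"op": "move_arm", "data": {
  "deltas": [
    [0,0,0,0,30],
    [0,0,0,0,32],
    [0,0,10,0,32],
    [0,0,35,0,36],
    [-16,18,35,0,36],
    [-31.8,36.4,35,0,36],
    [-31.8,36.4,20,0,36],
    [-31.8,36.4,5,0,36],
    [-31.8,36.4,0.3,0,36],
    [-31.8,36.4,0.3,0,36],
    [-31.8,36.4,0.3,0,9],
    [-31.8,36.4,0.3,0,9],
    [-31.8,36.4,0.3,0,9],
    [-31.8,36.4,0.3,0,9]
  ]
}}

```text
t: 25.0
position: [484.6, -216.6, 32.0]
orientation: [0.034, 0.999, -0.0, 0.001]
ft_force: [-0.7, 0.6, 5.4]
finger_gap: 12.4
grip_force: 59.9
```

```bash
python3 -c "
from h import *
st()"
```

```text
25.0 j [-0.42  0.36 -0.5   0.71 -0.   -0.35] p [ 484.6 -216.6   32. ] gap 12.4 yaw 176.15 tilt [ 0.0015 -0.0007] F [-0.7  0.6  5.4] T [-0.    0.2   0.03] g 59.9
```

Emit:
{"op": "move_arm", "data": {
  "deltas": [
    [0,0,12,0,9],
    [0,0,30,0,9],
    [0,0,44,0,9],
    [-2,-25,44,0,9],
    [-4,-50,44,0,9],
    [-5,-76,44,0,9],
    [-6.7,-101.4,44,0,9],
    [-6.7,-101.4,30,0,9],
    [-6.7,-101.4,20,0,9],
    [-6.7,-101.4,14,0,9],
    [-6.7,-101.4,14,0,9],
    [-6.7,-101.4,14,0,9]
  ]
}}

```text
t: 26.2
position: [477.0, -316.7, 44.9]
orientation: [0.033, 0.999, 0.0, -0.0]
ft_force: [0.1, -0.2, -0.9]
finger_gap: 11.9
grip_force: 59.2
```

Run:
```python
from h import *
st()
c=cam('wrist'); np.savez('c5.npz',*c)
f=eyes.grab_frame('wrist'); cv2.imwrite('pics/w5.png',f)
```

```text
26.2 j [-0.59  0.42 -0.38  0.77  0.   -0.52] p [ 477.  -316.7   44.9] gap 11.9 yaw 176.21 tilt [-0.0007  0.0006] F [ 0.1 -0.2 -0.9] T [0.   0.01 0.04] g 59.2
```

View pics/w5.png

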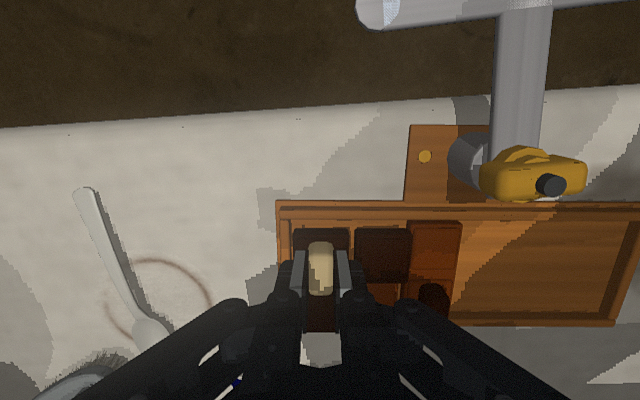

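Emit:
{"op": "move_arm", "data": {
  "deltas": [
    [0.4,-1,-4,0,9],
    [0.4,-1,-7,0,9],
    [0.4,-1,-10,0,9],
    [0.4,-1,-12,0,9],
    [0.4,-1,-13.5,0,9],
    [0.4,-1,-13.5,0,9]
  ]
}}

```text
t: 26.85
position: [477.3, -318.5, 32.1]
orientation: [0.034, 0.999, 0.0, -0.0]
ft_force: [-2.2, 2.3, 5.8]
finger_gap: 11.9
grip_force: 59.8
```

```bash
python3 -c "
from h import *
st()"
```

```text
26.85 j [-0.59  0.43 -0.39  0.75  0.   -0.52] p [ 477.3 -318.5   32.1] gap 11.9 yaw 176.15 tilt [-0.0001  0.0002] F [-2.2  2.3  5.8] T [0.26 0.42 0.02] g 59.8
```

Emit:
{"op": "move_arm", "data": {
  "deltas": [
    [0,0,0,0,30],
    [0,0,0,0,32],
    [0,0,10,0,32],
    [0,0,40,0,40],
    [-20,20,75,0,45],
    [-47,55,100,0,45],
    [-47,95,110,0,45],
    [-47,140,120,0,45],
    [-47,185,130,0,45],
    [-47,230,140,0,45],
    [-47,275,150,0,45],
    [-47,320,160,0,45],
    [-47,365,165,0,45],
    [-47,410,168,0,45],
    [-47,455,168,0,45],
    [-47,500,168,4,45],
    [-47,545,168,4,45],
    [-47,590,168,4,45],
    [-47,610,168,4,45],
    [-47,610,168,4,45]
  ]
}}

```text
t: 28.85
position: [430.5, 294.2, 200.1]
orientation: [-0.003, 1.0, 0.001, 0.0]
ft_force: [-0.4, -0.3, -0.2]
finger_gap: 45.2
grip_force: 0.0
```

Run:
```python
from h import *
st()
c=cam('wrist'); np.savez('c6.npz',*c)
f=eyes.grab_frame('wrist'); cv2.imwrite('pics/w6.png',f)
p=w2px(c,[453.5,315.5,12]); print(p)
x0,y0=int(p[0])-70,int(p[1])-52
cv2.imwrite('pics/w6c.png',cv2.resize(f[y0:y0+105,x0:x0+140],None,fx=5,fy=5,interpolation=cv2.INTER_CUBIC)); print(x0,y0)
```

```text
28.85 j [ 0.6   0.19 -0.31  1.07  0.    0.59] p [430.5 294.2 200.1] gap 45.2 yaw -179.63 tilt [0.0008 0.0011] F [-0.4 -0.3 -0.2] T [-0.08  0.03 -0.03] g 0.0
[339.81210945 202.81269598]
269 150
```

View pics/w6c.png

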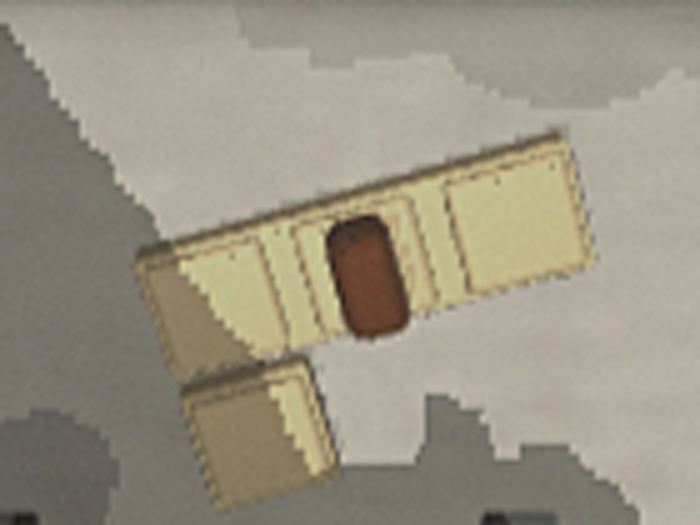

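Run:
```python
from h import *
c=load('c6.npz'); a,b=-15.25,49.25
P=lambda u,v,z:px2w(c,(269+(u+.5)/5-.5,150+(v+.5)/5-.5),z)
L=[((140,265),(a,-b)),((565,145),(a,b)),((593,262),(15.25,b)),((337,467),(b,-18.75)),((218,508),(b,-b)),((308,362),(18.75,-18.75))]
th,t,r=fit([m for _,m in L],[P(*u,12) for u,_ in L]); print(np.degrees(th),t,r.round(1).tolist(),P(372,283,28))
```

```text
16.605471213045767 [452.28645703 317.41795621] [[1.8, 2.5], [2.5, -1.0], [-0.6, -1.8], [-3.0, -1.1], [-1.2, 0.9], [0.5, 0.6]] [451.94278573 317.81429729  28.        ]
```

Emit:
{"op": "move_arm", "data": {
  "deltas": [
    [10,10,-10,-8,45],
    [21.8,23,-25,-16,45],
    [21.8,23,-45,-24,45],
    [21.8,23,-65,-32,45],
    [21.8,23,-85,-40,45],
    [21.8,23,-105,-48,45],
    [21.8,23,-120,-56,45],
    [21.8,23,-135,-64,45],
    [21.8,23,-145,-72,45],
    [21.8,23,-155,-73.8,45],
    [21.8,23,-165,-73.8,45],
    [21.8,23,-171.8,-73.8,45],
    [21.8,23,-171.8,-73.8,45],
    [21.8,23,-171.8,-73.8,15],
    [21.8,23,-171.8,-73.8,15],
    [21.8,23,-171.8,-73.8,15],
    [21.8,23,-171.8,-73.8,15],
    [21.8,23,-171.8,-73.8,15]
  ],
  "newtons": 30
}}

```text
t: 30.7
position: [452.8, 314.6, 28.4]
orientation: [0.599, 0.801, 0.0, 0.0]
ft_force: [0.1, -1.5, 6.0]
finger_gap: 22.6
grip_force: 30.0
```

```bash
python3 -c "
from h import *
st()"
```

```text
30.7 j [ 0.61  0.4  -0.45  0.72 -0.    1.89] p [452.8 314.6  28.4] gap 22.6 yaw 106.36 tilt [0.001  0.0004] F [ 0.1 -1.5  6. ] T [-0.17  0.1   0.02] g 30.0
```

Emit:
{"op": "move_arm", "data": {
  "deltas": [
    [0,0,0,0,45],
    [0,1,0,0,45],
    [0,1,0,8,45],
    [0,1,0,16,45],
    [0,1,0,24,45],
    [0,1,0,32,45],
    [0,1,0,40,45],
    [0,1,0,48,45],
    [0,1,0,56,45],
    [0,1,0,64,45],
    [0,1,0,72,45],
    [0,1,0,80,45],
    [0,1,0,88,45],
    [0,1,0,90,45],
    [0,1,0,90,45],
    [0,1,-0.5,90,9],
    [0,1,-0.5,90,9],
    [0,1,-0.5,90,9],
    [0,1,-0.5,90,9],
    [0,1,-0.5,90,9]
  ],
  "newtons": 60
}}

```text
t: 32.7
position: [452.3, 315.5, 27.3]
orientation: [-0.142, 0.99, 0.0, 0.0]
ft_force: [-0.6, 0.1, 1.4]
finger_gap: 11.9
grip_force: 60.1
```

```bash
python3 -c "
from h import *
st()"
```

```text
32.7 j [ 0.61  0.4  -0.45  0.72  0.    0.32] p [452.3 315.5  27.3] gap 11.9 yaw -163.65 tilt [0.     0.0001] F [-0.6  0.1  1.4] T [ 0.01  0.04 -0.06] g 60.1
```

Emit:
{"op": "move_arm", "data": {
  "deltas": [
    [0,0,10,0,9],
    [-5,0,35,0,9],
    [-15,-10,70,0,9],
    [-25,-40,70,-2,9],
    [-25,-80,70,-4,9],
    [-25,-120,70,-6,9],
    [-25,-160,70,-8,9],
    [-25,-200,70,-10,9],
    [-25,-240,70,-12,9],
    [-25,-280,70,-14,9],
    [-25,-320,70,-16,9],
    [-25,-360,70,-18,9],
    [-25,-400,70,-20.2,9],
    [-25,-440,70,-20.2,9],
    [-10,-475,70,-20.2,9],
    [15,-497.8,60,-20.2,9],
    [34,-497.8,40,-20.2,9],
    [34,-497.8,22,-20.2,9],
    [34,-497.8,22,-20.2,9],
    [34,-497.8,22,-20.2,9]
  ]
}}

```text
t: 34.7
position: [485.6, -182.2, 49.5]
orientation: [0.034, 0.999, 0.0, -0.001]
ft_force: [0.4, 0.8, 0.0]
finger_gap: 12.2
grip_force: 59.8
```

Emit:
{"op": "move_arm", "data": {
  "deltas": [
    [0,0,0,0,9],
    [0,0,0,0,9]
  ]
}}

```text
t: 34.9
position: [486.8, -182.5, 50.5]
orientation: [0.033, 0.999, -0.0, 0.001]
ft_force: [-0.1, -0.3, -0.6]
finger_gap: 12.3
grip_force: 59.8
```

```bash
python3 -c "
from h import *
st()"
```

```text
34.9 j [-0.36  0.32 -0.51  0.74 -0.   -0.29] p [ 486.8 -182.5   50.5] gap 12.3 yaw 176.17 tilt [ 0.0016 -0.0006] F [-0.1 -0.3 -0.6] T [ 0.   -0.01 -0.02] g 59.8
```

Good position; lower.

Emit:
{"op": "move_arm", "data": {
  "deltas": [
    [-0.3,0.2,-6,0,9],
    [-0.3,0.2,-10,0,9],
    [-0.3,0.2,-13,0,9],
    [-0.3,0.2,-16,0,9],
    [-0.3,0.2,-18.5,0,9],
    [-0.3,0.2,-18.5,0,9],
    [-0.3,0.2,-18.5,0,9]
  ]
}}

```text
t: 35.6
position: [485.8, -182.1, 31.4]
orientation: [0.034, 0.999, 0.0, -0.0]
ft_force: [-2.6, 1.3, 7.8]
finger_gap: 12.4
grip_force: 60.9
```

```bash
python3 -c "
from h import *
st()"
```

```text
35.6 j [-0.36  0.35 -0.53  0.7   0.   -0.29] p [ 485.8 -182.1   31.4] gap 12.4 yaw 176.15 tilt [-0.0002  0.0001] F [-2.6  1.3  7.8] T [0.31 0.68 0.02] g 60.9
```

Emit:
{"op": "move_arm", "data": {
  "deltas": [
    [0,0,0,0,30],
    [0,0,0,0,32],
    [0,0,10,0,32],
    [0,0,40,0,40],
    [0,0,80,0,45],
    [-20,-20,120,0,45],
    [-40,-40,160,0,45],
    [-40,-50,170,0,45],
    [-40,-50,170,0,45],
    [-40,-50,170,0,45]
  ]
}}

```text
t: 36.6
position: [445.9, -231.8, 200.0]
orientation: [0.034, 0.999, 0.0, -0.0]
ft_force: [0.2, -0.2, -1.1]
finger_gap: 45.0
grip_force: 0.0
```

Run:
```python
from h import *
st()
c=cam('wrist'); f=eyes.grab_frame('wrist'); s=2.5
p=w2px(c,[485,-234,15]); x0,y0=int(p[0])-160,int(p[1])-110; print(p)
o=cv2.resize(f[y0:y0+220,x0:x0+320],None,fx=s,fy=s,interpolation=cv2.INTER_CUBIC)
th=np.radians(-3.9);Q=np.array([[np.cos(th),-np.sin(th)],[np.sin(th),np.cos(th)]]);t=np.array([499.8,-234.4])
for L,z in(([(34,102),(34,-102),(-34,-102),(-34,102)],12),):
    q=np.array([(w2px(c,[*(t+Q@l),z])-[x0,y0]+.5)*s-.5 for l in L]).round().astype(int); cv2.polylines(o,[q],True,(0,255,0),1)
cv2.imwrite('pics/w7.png',o)
```

```text
36.6 j [-0.48  0.15 -0.35  1.07  0.   -0.41] p [ 445.9 -231.8  200. ] gap 45.0 yaw 176.13 tilt [-0.0004  0.0008] F [ 0.2 -0.2 -1.1] T [ 0.05  0.01 -0.05] g 0.0
[320.97525143 217.6810524 ]
```

View pics/w7.png

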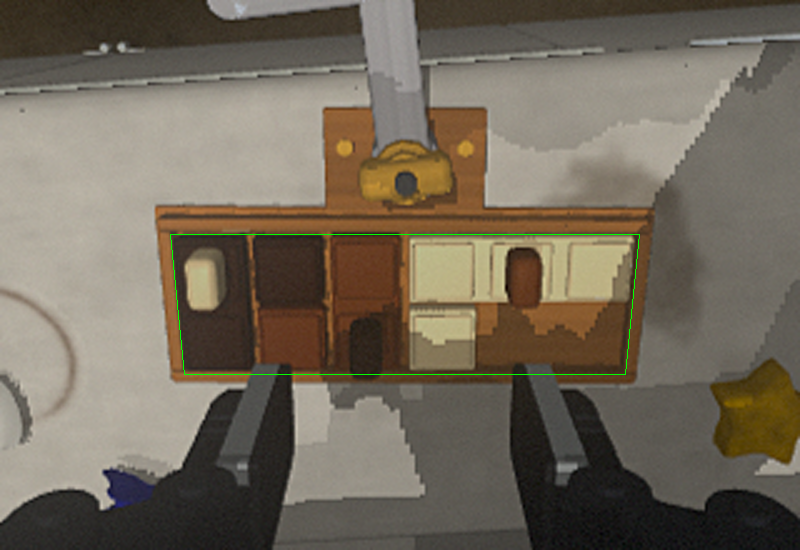

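Emit:
{"op": "move_arm", "data": {
  "deltas": [
    [-8,1,0,-8,45],
    [-16,2.5,0,-16,45],
    [-16,2.5,0,-24,45],
    [-16,2.5,0,-32,45],
    [-16,2.5,-15,-40,45],
    [-16,2.5,-30,-48,45],
    [-16,2.5,-45,-56,45],
    [-16,2.5,-60,-64,45],
    [-16,2.5,-75,-72,45],
    [-16,2.5,-90,-80,45],
    [-16,2.5,-105,-83.3,45],
    [-16,2.5,-120,-83.3,45],
    [-16,2.5,-132.5,-83.3,45],
    [-16,2.5,-132.5,-83.3,45],
    [-16,2.5,-132.5,-83.3,10],
    [-16,2.5,-132.5,-83.3,10],
    [-16,2.5,-132.5,-83.3,10],
    [-16,2.5,-132.5,-83.3,10],
    [-16,2.5,-132.5,-83.3,10]
  ],
  "newtons": 60
}}

```text
t: 38.55
position: [430.3, -229.8, 68.9]
orientation: [0.689, 0.724, 0.0, 0.0]
ft_force: [-1.6, 1.2, 3.9]
finger_gap: 11.8
grip_force: 58.9
```

```bash
python3 -c "
from h import *
st()"
```

```text
38.55 j [-0.49  0.25 -0.56  0.76  0.    1.03] p [ 430.3 -229.8   68.9] gap 11.8 yaw 92.85 tilt [ 0.0009 -0.0003] F [-1.6  1.2  3.9] T [ 0.25  0.28 -0.02] g 58.9
```

Emit:
{"op": "move_arm", "data": {
  "deltas": [
    [0,0,-0.2,7,10],
    [0,0,-0.5,15,10],
    [0,0,-0.7,23,10],
    [0,0,-1.0,31,10],
    [0,0,-1.3,39,10],
    [0,0,-1.6,47,10],
    [0,0,-1.8,55,10],
    [0,0,-2.1,63,10],
    [0,0,-2.4,71,10],
    [0,0,-2.6,79,10],
    [0,0,-2.9,87,10],
    [0,0,-3.2,95,10],
    [0,0,-3.4,103,10],
    [0,0,-3.7,111,10],
    [0,0,-4.0,119,10],
    [0,0,-4.2,127,10],
    [0,0,-4.5,135,10],
    [0,0,-4.8,143,10],
    [0,0,-5.0,151,10],
    [0,0,-5.3,159,10]
  ]
}}

```text
t: 40.55
position: [430.4, -229.2, 63.6]
orientation: [-0.589, 0.808, 0.0, 0.001]
ft_force: [-1.9, 3.6, 6.4]
finger_gap: 11.8
grip_force: 59.1
```

Emit:
{"op": "move_arm", "data": {
  "deltas": [
    [0,0,-0.2,5,10],
    [0,0,-0.3,9,10],
    [0,0,-0.4,12,10],
    [0,0,-0.4,12,10],
    [0,0,-0.4,12,10]
  ]
}}

```text
t: 41.05
position: [430.2, -229.2, 63.1]
orientation: [-0.668, 0.744, 0.0, 0.001]
ft_force: [-2.0, 3.3, 6.2]
finger_gap: 11.7
grip_force: 59.1
```

```bash
python3 -c "
from h import *
st()"
```

```text
41.05 j [-0.49  0.26 -0.57  0.75  0.   -1.95] p [ 430.2 -229.2   63.1] gap 11.7 yaw -96.12 tilt [0.0009 0.0011] F [-2.   3.3  6.2] T [0.72 0.34 0.08] g 59.1
```

Emit:
{"op": "move_arm", "data": {
  "deltas": [
    [0,0,-0.1,1,10],
    [0,0,-0.1,2,10],
    [0,0,-0.1,2,10],
    [0,0,-0.1,2,45],
    [0,0,-0.1,2,45],
    [0,0,-0.1,2,45],
    [0,0,20,2,45],
    [0,0,50,2,45],
    [0,0,90,2,45],
    [0,0,130,2,45],
    [-20,0,150,2,45],
    [-20,0,150,2,45]
  ]
}}

```text
t: 42.25
position: [410.4, -230.6, 215.7]
orientation: [-0.681, 0.732, -0.002, 0.001]
ft_force: [0.7, -0.3, 0.1]
finger_gap: 44.8
grip_force: 0.0
```

Run:
```python
from h import *
st()
c=cam('wrist'); f=eyes.grab_frame('wrist'); cv2.imwrite('pics/w8.png',f)
# keeper bar: bright low-saturation steel near predicted place
g=cv2.cvtColor(f,cv2.COLOR_BGR2HSV)
th=np.radians(-3.9);Q=np.array([[np.cos(th),-np.sin(th)],[np.sin(th),np.cos(th)]]);s=np.array([430,-229.5])
for k in(0,.1,.2,.4):
    for y in(-50,-25,25,50):
        q=th-k; p=s+np.array([[np.cos(q),-np.sin(q)],[np.sin(q),np.cos(q)]])@[70,y]; u=w2px(c,[*p,39.5]).round().astype(int); print(k,y,u,f[u[1],u[0]] if 0<=u[1]<400 and 0<=u[0]<640 else None)
```

```text
42.25 j [-0.51  0.08 -0.4   1.09 -0.   -2.01] p [ 410.4 -230.6  215.7] gap 44.8 yaw -94.19 tilt [ 0.0039 -0.0027] F [ 0.7 -0.3  0.1] T [ 0.04 -0.03  0.02] g 0.0
0 -50 [229 139] [189 191 196]
0 -25 [232 164] [186 190 196]
0 25 [236 211] [121 125 128]
0 50 [238 232] [127 128 133]
0.1 -50 [234 132] [199 202 207]
0.1 -25 [234 157] [193 194 200]
0.1 25 [234 204] [125 129 133]
0.1 50 [234 226] [126 129 132]
0.2 -50 [240 125] [47 61 84]
0.2 -25 [237 151] [187 194 195]
0.2 25 [232 198] [127 130 132]
0.2 50 [229 220] [ 60  92 132]
0.4 -50 [253 114] [44 52 70]
0.4 -25 [245 139] [50 57 76]
0.4 25 [230 184] [128 131 136]
0.4 50 [223 205] [119 157 177]
```

```bash
python3 -c "
from h import *
print(arm.hand_in())"
```

```text
the job is handed in; nothing more can be done
None
```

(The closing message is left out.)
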